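# Line up printed hose adapters by size for scanning

## Task

Line up the four white printed hose adapters on the scanning board in order of size: the smallest on the steel disc next to the upright steel post, then the next larger one on each following disc, with the largest on the disc farthest from the post. Stand each one upright, centred on its own disc as well as the eye can judge, setting it down rather than dropping it and tipping none over.

Things in the scene. Friction and masses are not known exactly. Their poses are not given: they have to be found in the camera images.
- adapter_36: The smallest of four white 3D-printed hose adapters, loose, standing upright on the table: a round hollow tube (barrel) 24 mm in outer diameter with a 4 mm wall, standing on a round foot flange 36 mm in diameter and 6 mm thick; 40 mm tall over all, open at the top. Origin: centre of the underside of its flange; z runs up along its axis.
- adapter_44: The second smallest of four white 3D-printed hose adapters, loose, standing upright on the table: a round hollow tube (barrel) 30 mm in outer diameter with a 4 mm wall, standing on a round foot flange 44 mm in diameter and 6 mm thick; 54 mm tall over all, open at the top. Origin: centre of the underside of its flange; z runs up along its axis.
- adapter_52: The second largest of four white 3D-printed hose adapters, loose, standing upright on the table: a round hollow tube (barrel) 36 mm in outer diameter with a 4 mm wall, standing on a round foot flange 52 mm in diameter and 6 mm thick; 68 mm tall over all, open at the top. Origin: centre of the underside of its flange; z runs up along its axis.
- adapter_60: The largest of four white 3D-printed hose adapters, loose, standing upright on the table: a round hollow tube (barrel) 42 mm in outer diameter with a 4 mm wall, standing on a round foot flange 60 mm in diameter and 6 mm thick; 82 mm tall over all, open at the top. Origin: centre of the underside of its flange; z runs up along its axis.
- disc_a: One of four alike dark steel discs, 70 mm in diameter and 6 mm thick, in a row about 95 mm apart, fixed on a white board 12 mm thick and 125 mm wide (its letter says nothing about its place in the row). Origin: centre of the disc's underside, on the board's top, 12 mm above the table; the disc's top is 6 mm above the origin, 18 mm above the table.
- disc_b: One of four alike dark steel discs, 70 mm in diameter and 6 mm thick, in a row about 95 mm apart, fixed on a white board 12 mm thick and 125 mm wide (its letter says nothing about its place in the row). Origin: centre of the disc's underside, on the board's top, 12 mm above the table; the disc's top is 6 mm above the origin, 18 mm above the table.
- disc_c: One of four alike dark steel discs, 70 mm in diameter and 6 mm thick, in a row about 95 mm apart, fixed on a white board 12 mm thick and 125 mm wide (its letter says nothing about its place in the row). Origin: centre of the disc's underside, on the board's top, 12 mm above the table; the disc's top is 6 mm above the origin, 18 mm above the table.
- disc_d: One of four alike dark steel discs, 70 mm in diameter and 6 mm thick, in a row about 95 mm apart, fixed on a white board 12 mm thick and 125 mm wide (its letter says nothing about its place in the row). Origin: centre of the disc's underside, on the board's top, 12 mm above the table; the disc's top is 6 mm above the origin, 18 mm above the table.
- post: Upright dark steel post, 16 mm in diameter and 70 mm tall on a 30 mm round foot, fixed on the board in line with the discs, about 67 mm beyond the disc at one end of the row (it may be either end; at the other end is only a low grey plastic block 16 mm high). Origin: centre of its underside, on the board's top.
Mind the look-alikes: they are no part of the job. Leave any yellow look-alike of the adapter_52 alone.

How it is judged (in metres and radians):
At the end, for the whole second after the job is handed in: Each adapter stands upright (within 4.5 degrees) on a disc, its axis within 12 mm of the disc's centre: the smallest on the disc nearest the post, then in rising size to the largest on the disc farthest from the post; all released and at rest ((horizontal distance between adapter_36 and disc_a below 0.012 m or horizontal distance between adapter_36 and disc_b below 0.012 m or horizontal distance between adapter_36 and disc_c below 0.012 m or horizontal distance between adapter_36 and disc_d below 0.012 m) and horizontal distance between adapter_36 and post between 0.0275 and 0.1075 m and height (world z) of adapter_36 between 0.015 and 0.021 m and angle between each of adapter_36, adapter_44, adapter_52, adapter_60's own z axis and vertical below 0.08 rad and linear speed of each of adapter_36, adapter_44, adapter_52, adapter_60 below 0.02 m/s and contact force between the fingers and adapter_36 below 0.01 N and (horizontal distance between adapter_44 and disc_a below 0.012 m or horizontal distance between adapter_44 and disc_b below 0.012 m or horizontal distance between adapter_44 and disc_c below 0.012 m or horizontal distance between adapter_44 and disc_d below 0.012 m) and horizontal distance between adapter_44 and post between 0.1225 and 0.2025 m and height (world z) of adapter_44 between 0.015 and 0.021 m and contact force between the fingers and adapter_44 below 0.01 N and (horizontal distance between adapter_52 and disc_a below 0.012 m or horizontal distance between adapter_52 and disc_b below 0.012 m or horizontal distance between adapter_52 and disc_c below 0.012 m or horizontal distance between adapter_52 and disc_d below 0.012 m) and horizontal distance between adapter_52 and post between 0.2175 and 0.2975 m and height (world z) of adapter_52 between 0.015 and 0.021 m and contact force between the fingers and adapter_52 below 0.01 N and (horizontal distance between adapter_60 and disc_a below 0.012 m or horizontal distance between adapter_60 and disc_b below 0.012 m or horizontal distance between adapter_60 and disc_c below 0.012 m or horizontal distance between adapter_60 and disc_d below 0.012 m) and horizontal distance between adapter_60 and post between 0.3125 and 0.3925 m and height (world z) of adapter_60 between 0.015 and 0.021 m and contact force between the fingers and adapter_60 below 0.01 N); the robot touches nothing.
It fails at once if an adapter is tipped over (angle between any of adapter_36, adapter_44, adapter_52, adapter_60's own z axis and vertical above 0.9 rad).
It fails at once if an adapter is dropped (falls freely more than about 40 mm) or thrown ((linear speed of adapter_36 above 0.9 m/s and contact force between the fingers and adapter_36 below 0.01 N) or (linear speed of adapter_44 above 0.9 m/s and contact force between the fingers and adapter_44 below 0.01 N) or (linear speed of adapter_52 above 0.9 m/s and contact force between the fingers and adapter_52 below 0.01 N) or (linear speed of adapter_60 above 0.9 m/s and contact force between the fingers and adapter_60 below 0.01 N)).
It also fails if it takes over 112 s, if anything falls off the work surface, if the arm or the gripper's body presses on something with over 40 N, if the wrist force passes 120 N, or if a joint passes its speed limit or range.

## Robot

A 7-joint arm with a two-finger parallel gripper is mounted at the origin on the work surface. World frame = base frame: x ahead of the robot, y to its left, z up, the work surface at z = 0. Lengths are in mm, angles in rad, forces in N, time in s.
With the tool pointing down it reaches from about 400 to 875 mm from the base axis. Payload 4.4 kg.
Tool frame: the origin (TCP) lies at the very end of the fingers, on their centre line; the grasp point (between the pads) lies 19 mm behind it; z points along the fingers, x is the direction in which the jaws open and shut, and the axes are right-handed (so a half turn about z gives the same grasp; the last joint's range is limited). The gripper opens to 85 mm and grips with 20 to 120 N. Pads are 22 mm wide; open, the fingers measure 114 mm over their backs; the gripper's body (76 mm by 85 mm) begins 54 mm behind the grasp point. The pads swing forward as they close: fully open they stand 13 mm farther back than shut.
Start: joints at [-0.066, 0.628, 0.038, 1.517, -0.027, 0.996, -0.02], TCP at [650.014, 0.027, 231.313] pointing down, gripper open.
Joint ranges: [-3.06, 3.06], [-0.37, 2.12], [-1.25, 1.32], [0.18, 2.47], [-1.1, 4.24], [0.23, 1.98], [-2.94, 2.94]. Speed limits (rad/s): [2.57, 2.57, 3.14, 3.14, 3.14, 3.14, 3.14].

## Interface

Orientations are given as a 3x3 rotation matrix whose columns are the frame's x, y, z axes.
In Python, from bench import env gives the robot as it stands.
- The arm moves only by the tool jog_arm, never from a script. Its argument "plan" is a list of rows, each a list of 5 numbers: the shift along the tool's x, y, z as a fraction of full scale, then the turn about the tool's z as a fraction of full scale, then the opening, from 0 (shut) to 1 (fully open). A call has 1 to 20 rows; each row is the pose to reach, as a shift and turn from the pose commanded when the call began, along the tool's axes at that moment; what a row does not reach only later rows make up. Full scale, the value 1, is 0.15 m for a shift and 120 degrees for a turn. A row lasts 1/12 s, in which the tool goes at most 41.7 mm and 7.16 degrees, less where a joint would pass 70% of its speed; a pose out of reach is approached as far as the arm can. A call with a number of a shift or a turn outside -1 to 1 is refused whole. A call with a gripper value outside its range is refused whole. The fingers move at their own pace and stop on an object; the grip force is fixed at half the most. Time passes only in rows, so rows that repeat a pose let the fingers close. It gives the time, the measured TCP pose, the force and the opening at its end, in the units of the state.
- env.get_state(): the state, without advancing time (a new reading comes with each control period).
- env.get_image(name): name is "scene" or "side" or "wrist"; returns a dict with "frame" (384x512x3 uint8, red, green, blue), "K" (3x3 intrinsics, pixels), "R" (3x3) and "t" (3): a world point X has camera coordinates R X + t; the wrist camera has in their place "hand_eye" (4x4, takes a point from camera to tool coordinates, whose origin is the TCP and whose axes are the tool frame's). Camera axes: x right, y down, z forward; pixel columns grow to the right and rows downward; lengths in mm; the calibration is good to about 2 mm. A picture is of the moment at which its call begins: read the wrist's pose just before it. There is no depth.
- env.hand_in(): hands the job in, once; it reports no verdict.
The state is a dict: "t": time; "qpos": joint angles; "joint_velocities": joint speeds; "tau": joint torques, N m; "tool_pos": TCP position; "eef_rot": TCP orientation; "contact_force": force on the tool from outside, world axes, zero at the start; "ft_torque": the same for the moment, N m; "gripper_width": finger opening in mm.
Only numpy, scipy, OpenCV 4.12 (cv2) and the standard library are available. Lean on these libraries where they do the work, as an engineer would, in place of code of your own. Each camera call takes 0.05 s, during which the arm holds its last target. There are 200 camera calls.

## Working session

There is one attempt and no reset: what is moved stays moved. The work goes in short steps, Python scripts to look and compute and a tool call to move; the robot and the scene stay as the last step left them, time stands still between calls to the robot, and variables do not carry over. Pictures are saved under pics/ and viewed, about 12 in all and at most 16, crops included, and the job is handed in when it is done.

Besides the shell and the picture viewer there is one more tool, called after ">>>" in YAML: its name, and indented under it one key for each argument. jog_arm: Moves the arm, as the interface text tells. Shift numbers are shares of 0.15 m and turn numbers shares of 120 degrees, none past 1 either way. Its arguments: {"type":"object","properties":{"plan":{"type":"array","items":{"type":"array","items":{"type":"number"}}}},"required":["plan"]}

```bash
ls; mkdir -p pics; python3 - <<'E'
from bench import env
import cv2,numpy as np
s=env.get_state();print(s['t'],s['tool_pos'],s['eef_rot'],s['gripper_width'])
for n in['scene','side','wrist']:
    d=env.get_image(n);cv2.imwrite(f'pics/{n}0.png',cv2.cvtColor(d['frame'],cv2.COLOR_RGB2BGR))
    print(n,{k:np.round(v,3).tolist() for k,v in d.items() if k!='frame'})
a=[cv2.imread(f'pics/{n}0.png') for n in['scene','side']]
cv2.imwrite('pics/a.png',cv2.resize(np.vstack(a),(400,600)))
E
```

```text
pics
0.0 [6.49382811e+02 3.11910999e-02 2.30402204e+02] [[ 9.99998250e-01 -4.73324127e-06 -1.87080341e-03]
 [-4.82515658e-06 -9.99999999e-01 -4.91269537e-05]
 [-1.87080317e-03  4.91358947e-05 -9.99998249e-01]] 85.67857851025481
scene {'K': [[372.615, 0.0, 252.411], [0.0, 372.615, 195.645], [0.0, 0.0, 1.0]], 'R': [[-0.528, 0.849, -0.012], [0.734, 0.449, -0.51], [-0.428, -0.277, -0.86]], 't': [289.711, -376.734, 1033.969]}
side {'K': [[375.649, 0.0, 253.138], [0.0, 375.649, 191.123], [0.0, 0.0, 1.0]], 'R': [[0.902, -0.431, -0.016], [-0.34, -0.689, -0.64], [0.265, 0.583, -0.768]], 't': [-507.406, 215.068, 776.202]}
wrist {'K': [[293.574, 0.0, 251.586], [0.0, 293.574, 194.362], [0.0, 0.0, 1.0]], 'hand_eye': [[1.0, -0.001, -0.0, -0.76], [0.001, 0.952, 0.306, -78.742], [-0.0, -0.306, 0.952, -141.441], [0.0, 0.0, 0.0, 1.0]]}
```

View pics/scene0.png

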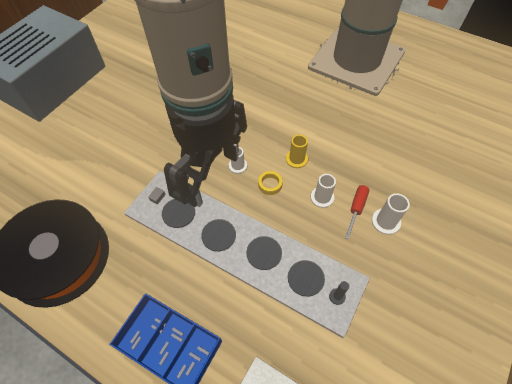

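View pics/side0.png

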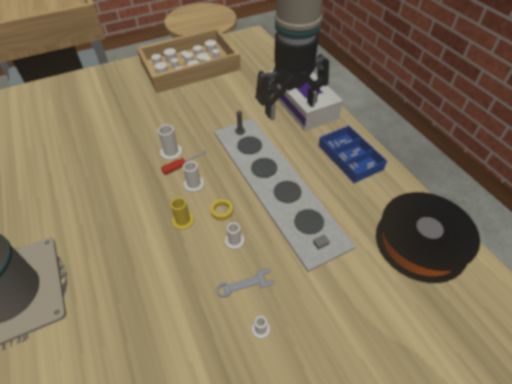

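Scene view: the disc row is at (179,211), (218,235), (264,252), (306,278), with the post at (340,290) next to the last. Side view: four white adapters at (168,142), (193,177), (234,236), (261,327). The yellow adapter (181,213) and yellow ring (222,208) are look-alikes and not wanted. Next I'll fit silhouettes for positions and sizes, and check them in an enlarged crop.

```bash
cat > h.py <<'E'
import cv2,numpy as np
from scipy.optimize import minimize
from bench import env
SZ={36:(12,18,40),44:(15,22,54),52:(18,26,68),60:(21,30,82)}
def cam(n):
    s=env.get_state();d=env.get_image(n)
    if n=='wrist':
        T=np.eye(4);T[:3,:3]=s['eef_rot'];T[:3,3]=s['tool_pos'];M=np.linalg.inv(T@np.array(d['hand_eye']));d['R'],d['t']=M[:3,:3],M[:3,3]
    d['R']=np.array(d['R']);d['t']=np.array(d['t']).ravel();return d
def proj(d,X):
    c=np.atleast_2d(X)@d['R'].T+d['t'];p=c@d['K'].T;return p[:,:2]/p[:,2:]
def ray(d,uv,z):
    v=d['R'].T@np.linalg.solve(d['K'],[uv[0],uv[1],1]);o=-d['R'].T@d['t'];return (o+v*(z-o[2])/v[2])[:2]
A=np.linspace(0,2*np.pi,40,endpoint=False)
def circ(x,y,r,z):return np.c_[x+r*np.cos(A),y+r*np.sin(A),np.full(40,z)]
def sil(d,x,y,s,z0=0,S=4):
    rb,rf,h=SZ[s];m=np.zeros((384*S,512*S),np.uint8)
    for r,a,b in((rf,0,6),(rb,6,h)):
        P=np.vstack([circ(x,y,r,z0+a),circ(x,y,r,z0+b)])
        cv2.fillConvexPoly(m,cv2.convexHull(np.round(proj(d,P)*S).astype(np.int32)),255)
    return cv2.resize(m,(512,384),interpolation=cv2.INTER_AREA)/255.
def mask(d):
    hsv=cv2.cvtColor(d['frame'],cv2.COLOR_RGB2HSV);return ((hsv[...,1]<50)&(hsv[...,2]>90)).astype(float)
def fit(d,uv,z0=0,sizes=SZ,win=45):
    M=mask(d);W=np.zeros_like(M);u,v=map(int,uv);W[max(0,v-win):v+win,max(0,u-win):u+win]=1
    lab=cv2.connectedComponents((M*W).astype(np.uint8))[1];l=np.bincount(lab[v-6:v+7,u-6:u+7].ravel(),minlength=2);l[0]=0
    T=(lab==l.argmax())
    x0=ray(d,uv,z0+10);o=[]
    for s in sizes:
        f=lambda p:np.abs(sil(d,p[0],p[1],s,z0)-T).sum()/T.sum()
        r=minimize(f,x0,method='Nelder-Mead',options=dict(initial_simplex=[x0,x0+[15,0],x0+[0,15]],xatol=.2,fatol=1e-4))
        o.append((round(r.fun,3),s,np.round(r.x,1).tolist()))
    return sorted(o),int(T.sum())
E
python3 - <<'E'
from h import *
d=cam('side')
for uv in[(168,148),(193,180),(234,239),(261,328)]:print(uv,fit(d,uv))
e=cam('scene')
for uv in[(390,218),(323,194),(238,165)]:print(uv,fit(e,uv))
for uv in[(179,211),(218,235),(264,252),(306,278)]:print('disc',ray(e,uv,18))
for uv in[(309,221),(288,191),(264,168),(250,145)]:print('disc side',ray(d,uv,18))
im=cv2.cvtColor(d['frame'],cv2.COLOR_RGB2BGR)[100:350,100:350]
cv2.imwrite('pics/c.png',cv2.resize(im,(600,600),interpolation=cv2.INTER_CUBIC))
E
```

```text
(168, 148) ([(np.float64(0.064), 60, [433.2, 255.6]), (np.float64(0.238), 52, [432.9, 255.0]), (np.float64(0.476), 44, [435.1, 253.1]), (np.float64(0.672), 36, [428.8, 258.1])], 586)
(193, 180) ([(np.float64(0.163), 52, [449.8, 116.6]), (np.float64(0.347), 44, [450.3, 115.0]), (np.float64(0.403), 60, [452.7, 119.1]), (np.float64(0.584), 36, [447.6, 109.5])], 528)
(234, 239) ([(np.float64(0.061), 44, [475.1, -86.0]), (np.float64(0.341), 36, [474.3, -88.9]), (np.float64(0.492), 52, [475.7, -86.4]), (np.float64(1.045), 60, [478.3, -78.6])], 405)
(261, 328) ([(np.float64(0.052), 36, [439.5, -290.8]), (np.float64(0.589), 44, [440.3, -287.1]), (np.float64(1.291), 52, [442.1, -283.7]), (np.float64(2.125), 60, [444.4, -280.3])], 338)
(390, 218) ([(np.float64(0.077), 60, [430.9, 255.2]), (np.float64(0.216), 52, [432.7, 255.8]), (np.float64(0.463), 44, [429.9, 260.0]), (np.float64(0.658), 36, [437.6, 258.8])], 977)
(323, 194) ([(np.float64(0.104), 52, [448.8, 115.9]), (np.float64(0.239), 44, [448.2, 115.9]), (np.float64(0.518), 36, [449.7, 118.7]), (np.float64(0.522), 60, [446.2, 112.7])], 605)
(238, 165) ([(np.float64(0.353), 36, [473.1, -83.6]), (np.float64(0.458), 44, [472.8, -85.5]), (np.float64(1.057), 52, [469.0, -84.7]), (np.float64(1.845), 60, [465.8, -87.1])], 293)
disc [ 643.57354433 -121.17613675]
disc [646.10684859 -20.70668541]
disc [628.97070231  76.64875904]
disc [632.34036286 170.73806438]
disc side [ 646.01966134 -122.93950187]
disc side [646.27982248 -23.10988069]
disc side [628.22583853  72.12920891]
disc side [632.56080327 166.28054239]
```

View pics/c.png

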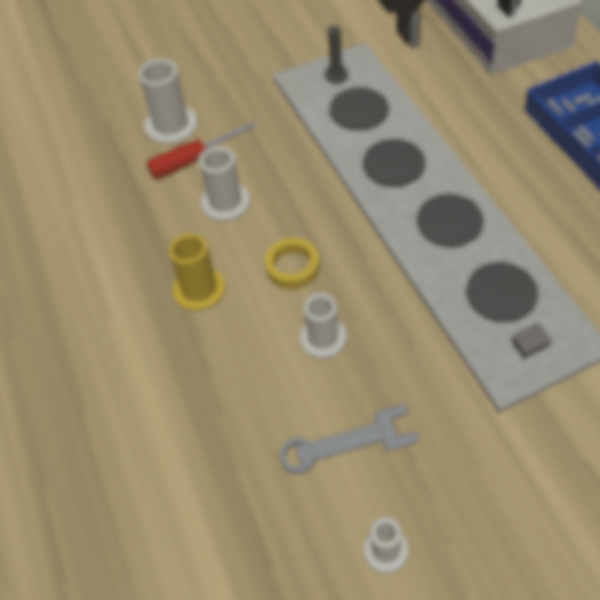

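The crop confirms sizes rising from near to far: 36 at (386,545), 44 at (322,325), 52 at (222,182), 60 at (168,100). The yellow tube (197,270) and ring (292,262) are left alone. The post is at the +y end of the row. Next are the disc centres from the dark blobs.

```bash
cat >> h.py <<'E'
def discs(d,uvs):
    g=cv2.cvtColor(d['frame'],cv2.COLOR_RGB2GRAY);m=(g<95).astype(np.uint8);n,lab,st,_=cv2.connectedComponentsWithStats(m);o=[]
    for u,v in uvs:
        k=lab[v,u];c=cv2.convexHull(cv2.findNonZero((lab==k).astype(np.uint8)))
        # top circle only approx: back-project hull, fit min circle at disc top
        P=np.array([ray(d,q[0],18) for q in c],np.float32);(cx,cy),r=cv2.minEnclosingCircle(P);o.append((round(cx,1),round(cy,1),round(r,1)))
    return o
E
python3 - <<'E'
from h import *
print(discs(cam('scene'),[(179,215),(218,235),(264,252),(306,278)]))
print(discs(cam('side'),[(309,221),(288,191),(264,168),(250,145)]))
E
```

```text
[(466.5, -179.2, 224.2), (645.6, -20.8, 34.3), (630.6, 76.9, 33.9), (632.6, 170.2, 34.0)]
[(645.2, -123.0, 33.0), (643.8, -23.2, 33.2), (628.8, 74.6, 32.7), (630.9, 167.6, 32.6)]
```

>>> jog_arm:
  plan:
    - [-1, -1, 0.3, 0, 1]
    - [-1, -1, 0.3, 0, 1]
    - [-1, -1, 0.3, 0, 1]
    - [-1, -1, 0.3, 0, 1]
    - [-1, -1, 0.3, 0, 1]
    - [-1, -1, 0.3, 0, 1]
    - [-1, -1, 0.3, 0, 1]

```text
t: 0.93
tool_pos: [496.9, 153.3, 185.9]
eef_rot: [[1.0, 0.006, -0.003], [0.006, -1.0, 0.001], [-0.003, -0.001, -1.0]]
contact_force: [1.4, -0.3, 0.3]
gripper_width: 85.7
```

>>> jog_arm:
  plan:
    - [-0.453, -0.703, 0, 0, 1]
    - [-0.453, -0.703, 0, 0, 1]
    - [-0.453, -0.703, 0, 0, 1]
    - [-0.453, -0.703, 0, 0, 1]
    - [-0.453, -0.703, 0.0, 0, 1]
    - [-0.453, -0.703, 0.2, 0, 1]
    - [-0.453, -0.703, 0.4, 0, 1]
    - [-0.453, -0.703, 0.6, 0, 1]
    - [-0.453, -0.703, 0.8, 0, 1]
    - [-0.453, -0.703, 1, 0, 1]
    - [-0.453, -0.703, 1, 0, 1]
    - [-0.453, -0.703, 1, 0, 1]

```text
t: 1.93
tool_pos: [432.8, 253.3, 35.5]
eef_rot: [[1.0, -0.003, -0.002], [-0.003, -1.0, -0.003], [-0.002, 0.003, -1.0]]
contact_force: [-1.0, -0.0, 1.0]
gripper_width: 85.5
```

```bash
python3 - <<'E'
from h import *
d=cam('wrist');s=env.get_state();print(s['tool_pos'],s['contact_force'],s['t'])
im=cv2.cvtColor(d['frame'],cv2.COLOR_RGB2BGR)
for z in(6,82):cv2.polylines(im,[proj(d,circ(432,255.4,30 if z==6 else 21,z)).astype(np.int32)],True,(0,0,255),1)
e=cam('scene');j=cv2.cvtColor(e['frame'],cv2.COLOR_RGB2BGR)
cv2.imwrite('pics/w1.png',np.hstack([cv2.resize(im,(400,300)),cv2.resize(j[60:300,250:512],(400,300))]))
E
```

```text
[433.60867885 254.26786331  36.82871212] [-0.02797008 -0.87217429  0.45610621] 1.9833
```

View pics/w1.png

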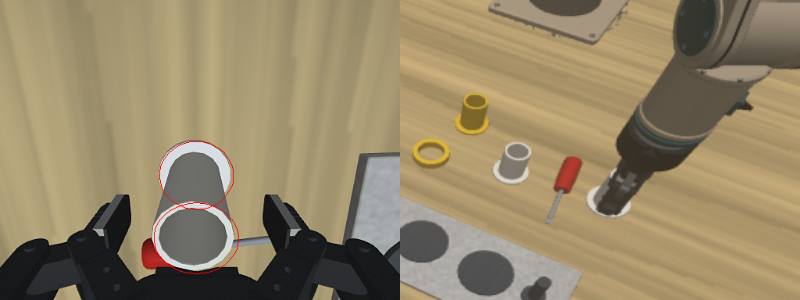

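The adapter sits centred between the open fingers. Its rim at about (195,237) matches the projected circle within about 2 mm. I'll close on it.

>>> jog_arm:
  plan:
    - [0, 0, 0, 0, 0]
    - [0, 0, 0, 0, 0]
    - [0, 0, 0, 0, 0]
    - [0, 0, 0, 0, 0]
    - [0, 0, 0, 0, 0]
    - [0, 0, 0, 0, 0]
    - [0, 0, 0, 0, 0]
    - [0, 0, 0, 0, 0]
    - [0, 0, 0, 0, 0]
    - [0, 0, 0, 0, 0]

```text
t: 2.87
tool_pos: [432.7, 255.9, 37.8]
eef_rot: [[1.0, 0.0, 0.002], [0.0, -1.0, 0.001], [0.002, -0.001, -1.0]]
contact_force: [-0.2, -1.1, 9.6]
gripper_width: 41.3
```

>>> jog_arm:
  plan:
    - [0, 0, -0.15, 0, 0]
    - [0, 0, -0.35, 0, 0]
    - [0, 0, -0.6, 0, 0]
    - [0, 0, -0.9, 0, 0]
    - [0, 0, -0.9, 0, 0]
    - [0.2, 0.2, -0.9, 0, 0]
    - [0.4, 0.4, -0.9, 0, 0]
    - [0.55, 0.6, -0.9, 0, 0]
    - [0.7, 0.8, -0.9, 0, 0]
    - [0.7, 1, -0.9, 0, 0]

```text
t: 3.7
tool_pos: [542.0, 103.4, 171.7]
eef_rot: [[1.0, -0.002, 0.006], [-0.002, -1.0, 0.0], [0.006, -0.0, -1.0]]
contact_force: [1.1, -0.4, 0.3]
gripper_width: 40.8
```

>>> jog_arm:
  plan:
    - [0.3, 0.25, 0, 0, 0]
    - [0.5, 0.5, 0, 0, 0]
    - [0.6, 0.75, 0, 0, 0]
    - [0.7, 1, 0, 0, 0]
    - [0.7, 1, 0, 0, 0]

```text
t: 4.12
tool_pos: [643.7, -52.1, 171.2]
eef_rot: [[1.0, -0.006, 0.002], [-0.006, -1.0, -0.005], [0.002, 0.005, -1.0]]
contact_force: [0.6, -0.8, 0.2]
gripper_width: 40.9
```

>>> jog_arm:
  plan:
    - [0.023, 0.25, 0, 0, 0]
    - [0.023, 0.517, 0, 0, 0]
    - [0.023, 0.517, 0.1, 0, 0]
    - [0.023, 0.517, 0.3, 0, 0]
    - [0.023, 0.517, 0.5, 0, 0]
    - [0.023, 0.517, 0.65, 0, 0]
    - [0.023, 0.517, 0.73, 0, 0]
    - [0.023, 0.517, 0.73, 0, 0]
    - [0.023, 0.517, 0.73, 0, 0]

```text
t: 4.87
tool_pos: [645.5, -122.0, 61.8]
eef_rot: [[1.0, 0.0, -0.0], [0.0, -1.0, 0.0], [-0.0, -0.0, -1.0]]
contact_force: [1.1, -0.5, -1.2]
gripper_width: 41.1
```

```bash
python3 - <<'E'
from h import *
s=env.get_state();print(s['tool_pos'],s['contact_force'],s['t'])
L=[]
for n in('side','scene'):
    d=cam(n);im=cv2.cvtColor(d['frame'],cv2.COLOR_RGB2BGR)
    im=cv2.resize(im,None,fx=4,fy=4,interpolation=cv2.INTER_CUBIC)
    for r,z in((35,18),):cv2.polylines(im,[(4*proj(d,circ(645.3,-122,r,z))+1.5).astype(np.int32)],True,(0,0,255),1)
    for r,z in((30,24),(30,30)):cv2.polylines(im,[(4*proj(d,circ(645.5,-122,r,z))+1.5).astype(np.int32)],True,(0,255,0),1)
    c=(4*proj(d,[645,-122,30])[0]).astype(int);L.append(im[c[1]-200:c[1]+200,c[0]-200:c[0]+200])
cv2.imwrite('pics/p1.png',np.hstack(L))
E
```

```text
[ 645.530015   -121.98139738   61.80743011] [ 1.06317201 -0.52525894 -1.18119695] 4.8667
```

View pics/p1.png

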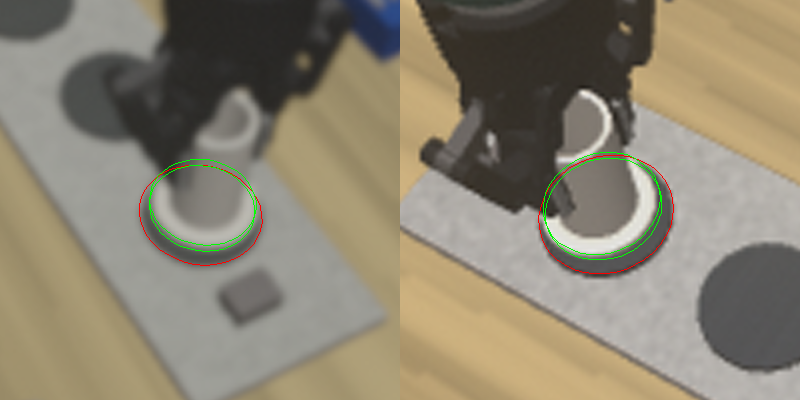

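The flange is centred over the disc in both views, with an even margin between the flange and disc edges. I'll lower it the last few mm.

>>> jog_arm:
  plan:
    - [0, 0, 0.015, 0, 0]
    - [0, 0, 0.03, 0, 0]
    - [0, 0, 0.04, 0, 0]
    - [0, 0, 0.045, 0, 0]
    - [0, 0, 0.045, 0, 0]
    - [0, 0, 0.045, 0, 0]

```text
t: 5.47
tool_pos: [645.8, -122.1, 55.9]
eef_rot: [[1.0, -0.0, 0.001], [-0.0, -1.0, -0.0], [0.001, 0.0, -1.0]]
contact_force: [-2.1, -0.2, 6.0]
gripper_width: 41.1
```

>>> jog_arm:
  plan:
    - [0, 0, 0, 0, 1]
    - [0, 0, 0, 0, 1]
    - [0, 0, 0, 0, 1]
    - [0, 0, 0, 0, 1]
    - [0, 0, 0, 0, 1]
    - [0, 0, 0, 0, 1]
    - [0, 0, -0.2, 0, 1]
    - [0, 0, -0.5, 0, 1]
    - [0, 0, -0.75, 0, 1]
    - [0, 0, -0.75, 0, 1]
    - [-0.2, -0.2, -0.75, 0, 1]
    - [-0.4, -0.4, -0.75, 0, 1]
    - [-0.6, -0.6, -0.75, 0, 1]
    - [-0.8, -0.8, -0.75, 0, 1]
    - [-1, -1, -0.75, 0, 1]
    - [-1, -1, -0.75, 0, 1]
    - [-1, -1, -0.75, 0, 1]

```text
t: 6.88
tool_pos: [493.7, 30.4, 167.8]
eef_rot: [[1.0, 0.005, -0.001], [0.005, -1.0, 0.001], [-0.001, -0.001, -1.0]]
contact_force: [0.5, -1.0, -0.4]
gripper_width: 85.1
```

```bash
python3 - <<'E'
from h import *
s=env.get_state();print(s['tool_pos'],s['contact_force'],s['t'])
d=cam('side');print(fit(d,(193,180)))
d=cam('scene');print(fit(d,(323,194)),fit(d,(238,165)))
d=cam('scene');cv2.imwrite('pics/s2.png',cv2.cvtColor(d['frame'],cv2.COLOR_RGB2BGR))
E
```

```text
[493.67368688  30.44476456 167.7795054 ] [ 0.50049684 -1.04535072 -0.41283285] 6.8833
([(np.float64(0.186), 52, [449.8, 116.6]), (np.float64(0.368), 44, [450.3, 115.0]), (np.float64(0.418), 60, [452.4, 118.4]), (np.float64(0.597), 36, [447.6, 109.5])], 545)
([(np.float64(0.106), 52, [447.1, 115.6]), (np.float64(0.239), 44, [448.2, 115.9]), (np.float64(0.518), 36, [449.7, 118.7]), (np.float64(0.522), 60, [446.3, 112.8])], 605) ([(np.float64(0.137), 44, [473.3, -86.2]), (np.float64(0.275), 36, [474.7, -86.2]), (np.float64(0.654), 52, [469.1, -87.7]), (np.float64(1.285), 60, [466.5, -90.7])], 364)
```

View pics/s2.png

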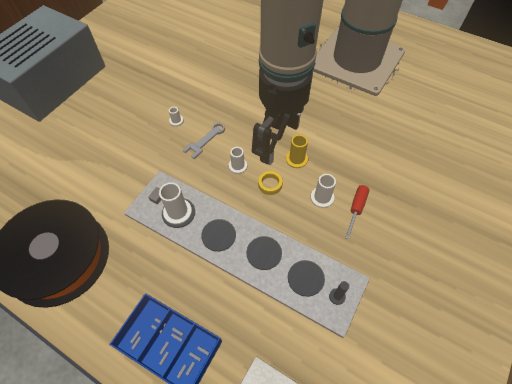

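The 60 stands upright on the far disc at (176,210), and the 36 is visible at (175,115). Next is the 52 at (323,190).

>>> jog_arm:
  plan:
    - [-0.311, -0.3, 0, 0, 1]
    - [-0.311, -0.587, 0, 0, 1]
    - [-0.311, -0.587, 0, 0, 1]
    - [-0.311, -0.587, 0.05, 0, 1]
    - [-0.311, -0.587, 0.25, 0, 1]
    - [-0.311, -0.587, 0.45, 0, 1]
    - [-0.311, -0.587, 0.65, 0, 1]
    - [-0.311, -0.587, 0.85, 0, 1]
    - [-0.311, -0.587, 0.95, 0, 1]
    - [-0.311, -0.587, 0.95, 0, 1]
    - [-0.311, -0.587, 0.95, 0, 1]

```text
t: 7.95
tool_pos: [449.6, 113.9, 23.0]
eef_rot: [[1.0, -0.003, -0.002], [-0.003, -1.0, -0.001], [-0.002, 0.001, -1.0]]
contact_force: [0.5, 1.2, 0.4]
gripper_width: 85.6
```

```bash
cat > w.py <<'E'
import sys
from h import *
x,y,s=map(float,sys.argv[1:4]);rb,rf,h=SZ[int(s)]
d=cam('wrist');print(env.get_state()['tool_pos'])
im=cv2.cvtColor(d['frame'],cv2.COLOR_RGB2BGR)
for r,z in((rf,6),(rb,h)):cv2.polylines(im,[proj(d,circ(x,y,r,z)).astype(np.int32)],True,(0,0,255),1)
cv2.imwrite(sys.argv[4],im[150:])
E
python3 w.py 448.8 116 52 pics/w2.png
```

```text
[450.01259564 114.00606004  23.56843918]
```

View pics/w2.png

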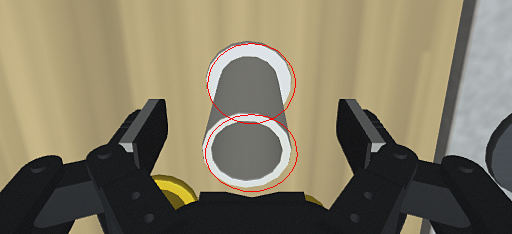

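The 52's rim at (247,152) and flange at (250,83) match the projections, with the fingers clear. I'll close, lift and carry.

>>> jog_arm:
  plan:
    - [0, 0, 0, 0, 0]
    - [0, 0, 0, 0, 0]
    - [0, 0, 0, 0, 0]
    - [0, 0, 0, 0, 0]
    - [0, 0, 0, 0, 0]
    - [0, 0, 0, 0, 0]
    - [0, 0, 0, 0, 0]
    - [0, 0, 0, 0, 0]
    - [0, 0, 0, 0, 0]
    - [0, 0, 0, 0, 0]

```text
t: 8.83
tool_pos: [449.4, 115.9, 25.5]
eef_rot: [[1.0, -0.0, 0.001], [-0.0, -1.0, -0.0], [0.001, 0.0, -1.0]]
contact_force: [-0.3, -0.6, 5.0]
gripper_width: 34.5
```

>>> jog_arm:
  plan:
    - [0, 0, -0.15, 0, 0]
    - [0, 0, -0.35, 0, 0]
    - [0, 0, -0.6, 0, 0]
    - [0, 0, -0.9, 0, 0]
    - [0, 0, -0.9, 0, 0]
    - [0.2, 0.2, -0.9, 0, 0]
    - [0.4, 0.4, -0.9, 0, 0]
    - [0.6, 0.6, -0.9, 0, 0]
    - [0.8, 0.8, -0.9, 0, 0]
    - [1, 0.92, -0.9, 0, 0]
    - [1, 0.92, -0.9, 0, 0]

```text
t: 9.75
tool_pos: [604.8, -29.3, 159.5]
eef_rot: [[1.0, -0.009, 0.006], [-0.009, -1.0, -0.003], [0.006, 0.003, -1.0]]
contact_force: [0.9, -0.2, -0.5]
gripper_width: 34.2
```

>>> jog_arm:
  plan:
    - [0.308, 0, 0, 0, 0]
    - [0.308, 0, 0, 0, 0]
    - [0.308, 0, 0.1, 0, 0]
    - [0.308, 0, 0.3, 0, 0]
    - [0.308, 0, 0.5, 0, 0]
    - [0.308, 0, 0.65, 0, 0]
    - [0.308, 0, 0.7, 0, 0]
    - [0.308, 0, 0.73, 0, 0]
    - [0.308, 0, 0.745, 0, 0]
    - [0.308, 0, 0.76, 0, 0]
    - [0.308, 0, 0.77, 0, 0]
    - [0.308, 0, 0.775, 0, 0]
    - [0.308, 0, 0.775, 0, 0]
    - [0.308, 0, 0.775, 0, 0]

```text
t: 10.92
tool_pos: [645.5, -22.1, 44.5]
eef_rot: [[1.0, -0.0, 0.001], [-0.0, -1.0, -0.0], [0.001, 0.0, -1.0]]
contact_force: [-0.1, -0.0, -0.4]
gripper_width: 34.4
```

>>> jog_arm:
  plan:
    - [0, 0, 0.005, 0, 0]
    - [0, 0, 0.01, 0, 0]
    - [0, 0, 0.01, 0, 0]
    - [0, 0, 0.01, 0, 0]

```text
t: 11.25
tool_pos: [645.5, -22.1, 43.6]
eef_rot: [[1.0, -0.0, 0.001], [-0.0, -1.0, -0.0], [0.001, 0.0, -1.0]]
contact_force: [-1.5, 0.4, 6.8]
gripper_width: 34.6
```

>>> jog_arm:
  plan:
    - [0, 0, 0, 0, 1]
    - [0, 0, 0, 0, 1]
    - [0, 0, 0, 0, 1]
    - [0, 0, 0, 0, 1]
    - [0, 0, 0, 0, 1]
    - [0, 0, 0, 0, 1]
    - [0, 0, -0.2, 0, 1]
    - [0, 0, -0.5, 0, 1]
    - [0, 0, -0.8, 0, 1]
    - [0, 0, -0.8, 0, 1]
    - [-0.2, 0, -0.8, 0, 1]
    - [-0.4, 0.2, -0.8, 0, 1]
    - [-0.6, 0.427, -0.8, 0, 1]
    - [-0.8, 0.427, -0.8, 0, 1]
    - [-1, 0.427, -0.8, 0, 1]
    - [-1, 0.427, -0.8, 0, 1]

```text
t: 12.58
tool_pos: [487.1, -87.4, 161.7]
eef_rot: [[1.0, -0.003, -0.009], [-0.003, -1.0, -0.001], [-0.009, 0.001, -1.0]]
contact_force: [-1.5, 0.5, -1.1]
gripper_width: 85.4
```

>>> jog_arm:
  plan:
    - [-0.142, 0, 0, 0, 1]
    - [-0.142, 0, 0.1, 0, 1]
    - [-0.142, 0, 0.25, 0, 1]
    - [-0.142, 0, 0.45, 0, 1]
    - [-0.142, 0, 0.65, 0, 1]
    - [-0.142, 0, 0.85, 0, 1]
    - [-0.142, 0, 0.95, 0, 1]
    - [-0.142, 0, 0.975, 0, 1]
    - [-0.142, 0, 0.975, 0, 1]
    - [-0.142, 0, 0.975, 0, 1]

```text
t: 13.42
tool_pos: [474.4, -85.9, 16.6]
eef_rot: [[1.0, 0.0, 0.001], [0.0, -1.0, 0.0], [0.001, -0.0, -1.0]]
contact_force: [0.6, -0.3, 0.5]
gripper_width: 85.2
```

```bash
python3 w.py 473.8 -86.1 44 pics/w3.png
```

```text
[474.70804801 -86.07184028  17.02956623]
```

View pics/w3.png

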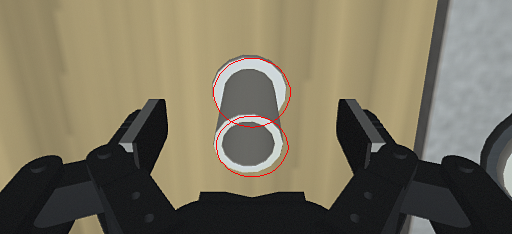

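The 44's rim at (248,144) and flange at (250,90) match the projections within 1–2 mm. I'll close, lift and carry.

>>> jog_arm:
  plan:
    - [0, 0, 0, 0, 0]
    - [0, 0, 0, 0, 0]
    - [0, 0, 0, 0, 0]
    - [0, 0, 0, 0, 0]
    - [0, 0, 0, 0, 0]
    - [0, 0, 0, 0, 0]
    - [0, 0, 0, 0, 0]
    - [0, 0, 0, 0, 0]
    - [0, 0, 0, 0, 0]
    - [0, 0, 0, 0, 0]
    - [0, 0, 0, 0, 0]

```text
t: 14.38
tool_pos: [474.0, -86.2, 16.7]
eef_rot: [[1.0, 0.0, 0.001], [0.0, -1.0, -0.0], [0.001, 0.0, -1.0]]
contact_force: [-0.6, -0.8, 6.1]
gripper_width: 28.4
```

>>> jog_arm:
  plan:
    - [0, 0, -0.15, 0, 0]
    - [0, 0, -0.35, 0, 0]
    - [0, 0, -0.6, 0, 0]
    - [0, 0, -0.9, 0, 0]
    - [0, 0, -0.9, 0, 0]
    - [0.2, -0.2, -0.9, 0, 0]
    - [0.4, -0.4, -0.9, 0, 0]
    - [0.6, -0.6, -0.9, 0, 0]
    - [0.8, -0.8, -0.9, 0, 0]
    - [1, -1, -0.9, 0, 0]
    - [1, -1, -0.9, 0, 0]

```text
t: 15.3
tool_pos: [628.5, 73.0, 151.2]
eef_rot: [[1.0, 0.007, 0.006], [0.007, -1.0, 0.007], [0.006, -0.007, -1.0]]
contact_force: [1.7, 1.8, -0.2]
gripper_width: 28.4
```

>>> jog_arm:
  plan:
    - [0.042, -0.08, 0, 0, 0]
    - [0.042, -0.08, 0, 0, 0]
    - [0.042, -0.08, 0.1, 0, 0]
    - [0.042, -0.08, 0.3, 0, 0]
    - [0.042, -0.08, 0.5, 0, 0]
    - [0.042, -0.08, 0.65, 0, 0]
    - [0.042, -0.08, 0.7, 0, 0]
    - [0.042, -0.08, 0.73, 0, 0]
    - [0.042, -0.08, 0.75, 0, 0]
    - [0.042, -0.08, 0.765, 0, 0]
    - [0.042, -0.08, 0.775, 0, 0]
    - [0.042, -0.08, 0.78, 0, 0]
    - [0.042, -0.08, 0.785, 0, 0]
    - [0.042, -0.08, 0.785, 0, 0]
    - [0.042, -0.08, 0.785, 0, 0]

```text
t: 16.55
tool_pos: [630.8, 76.0, 34.8]
eef_rot: [[1.0, -0.0, 0.002], [-0.0, -1.0, 0.0], [0.002, -0.0, -1.0]]
contact_force: [-0.4, 0.2, 5.4]
gripper_width: 28.3
```

>>> jog_arm:
  plan:
    - [0, 0, 0, 0, 1]
    - [0, 0, 0, 0, 1]
    - [0, 0, 0, 0, 1]
    - [0, 0, 0, 0, 1]
    - [0, 0, 0, 0, 1]
    - [0, 0, 0, 0, 1]
    - [0, 0, -0.2, 0, 1]
    - [0, 0, -0.5, 0, 1]
    - [0, 0, -0.85, 0, 1]
    - [0, 0, -0.85, 0, 1]
    - [-0.2, 0.2, -0.85, 0, 1]
    - [-0.4, 0.4, -0.85, 0, 1]
    - [-0.6, 0.6, -0.85, 0, 1]
    - [-0.8, 0.8, -0.85, 0, 1]
    - [-1, 1, -0.85, 0, 1]
    - [-1, 1, -0.85, 0, 1]
    - [-1, 1, -0.85, 0, 1]

```text
t: 17.97
tool_pos: [477.9, -76.8, 160.9]
eef_rot: [[1.0, -0.005, -0.002], [-0.005, -1.0, -0.001], [-0.002, 0.001, -1.0]]
contact_force: [-0.4, 0.9, 0.1]
gripper_width: 85.5
```

>>> jog_arm:
  plan:
    - [-0.05, 0.25, 0, 0, 1]
    - [-0.1, 0.5, 0, 0, 1]
    - [-0.15, 0.75, 0, 0, 1]
    - [-0.2, 1, 0, 0, 1]
    - [-0.2, 1, 0, 0, 1]
    - [-0.2, 1, 0, 0, 1]

```text
t: 18.47
tool_pos: [450.8, -226.0, 160.7]
eef_rot: [[1.0, -0.004, 0.001], [-0.004, -1.0, -0.0], [0.001, 0.0, -1.0]]
contact_force: [0.3, 0.9, -0.8]
gripper_width: 85.4
```

```bash
python3 - <<'E'
from h import *
print(env.get_state()['tool_pos'])
d=cam('scene');print(fit(d,(175,119)))
d=cam('side');print(fit(d,(261,328)))
E
```

```text
[ 450.83896488 -225.96323411  160.71170908]
([(np.float64(0.205), 36, [438.6, -291.7]), (np.float64(0.916), 44, [436.0, -294.5]), (np.float64(1.819), 52, [436.1, -299.4]), (np.float64(2.901), 60, [433.9, -300.6])], 196)
([(np.float64(0.049), 36, [439.5, -290.8]), (np.float64(0.561), 44, [440.6, -287.8]), (np.float64(1.25), 52, [442.2, -283.8]), (np.float64(2.076), 60, [447.0, -281.6])], 344)
```

>>> jog_arm:
  plan:
    - [-0.073, 0.25, 0, 0, 1]
    - [-0.073, 0.447, 0, 0, 1]
    - [-0.073, 0.447, 0, 0, 1]
    - [-0.073, 0.447, 0.1, 0, 1]
    - [-0.073, 0.447, 0.3, 0, 1]
    - [-0.073, 0.447, 0.5, 0, 1]
    - [-0.073, 0.447, 0.7, 0, 1]
    - [-0.073, 0.447, 0.85, 0, 1]
    - [-0.073, 0.447, 0.95, 0, 1]
    - [-0.073, 0.447, 1, 0, 1]
    - [-0.073, 0.447, 1, 0, 1]
    - [-0.073, 0.447, 1, 0, 1]

```text
t: 19.57
tool_pos: [440.3, -289.9, 11.1]
eef_rot: [[1.0, 0.002, 0.001], [0.002, -1.0, 0.0], [0.001, -0.0, -1.0]]
contact_force: [1.0, -0.1, -0.5]
gripper_width: 85.4
```

```bash
python3 w.py 439 -291 36 pics/w4.png
```

```text
[ 440.40810762 -290.47107319   11.59737431]
```

View pics/w4.png

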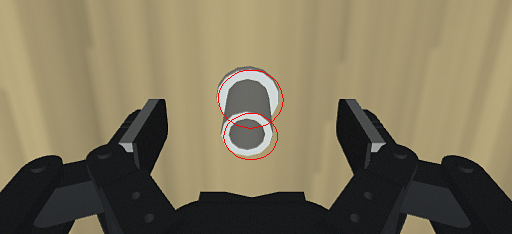

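The 36 matches too, with its rim at (247,133) and flange at (250,97). I'll close, lift and carry it over the row.

>>> jog_arm:
  plan:
    - [0, 0, 0, 0, 0]
    - [0, 0, 0, 0, 0]
    - [0, 0, 0, 0, 0]
    - [0, 0, 0, 0, 0]
    - [0, 0, 0, 0, 0]
    - [0, 0, 0, 0, 0]
    - [0, 0, 0, 0, 0]
    - [0, 0, 0, 0, 0]
    - [0, 0, 0, 0, 0]
    - [0, 0, 0, 0, 0]
    - [0, 0, 0, 0, 0]
    - [0, 0, 0, 0, 0]

```text
t: 20.62
tool_pos: [439.2, -291.4, 11.4]
eef_rot: [[1.0, -0.0, 0.001], [-0.0, -1.0, -0.001], [0.001, 0.001, -1.0]]
contact_force: [-0.4, 0.5, 5.5]
gripper_width: 22.5
```

>>> jog_arm:
  plan:
    - [0, 0, -0.15, 0, 0]
    - [0, 0, -0.35, 0, 0]
    - [0, 0, -0.6, 0, 0]
    - [0, 0, -0.9, 0, 0]
    - [0, 0, -0.9, 0, 0]
    - [0.1, -0.2, -0.9, 0, 0]
    - [0.2, -0.4, -0.9, 0, 0]
    - [0.3, -0.6, -0.9, 0, 0]
    - [0.4, -0.8, -0.9, 0, 0]
    - [0.4, -1, -0.9, 0, 0]
    - [0.4, -1, -0.9, 0, 0]

```text
t: 21.53
tool_pos: [500.3, -133.2, 146.0]
eef_rot: [[1.0, 0.01, 0.001], [0.01, -1.0, 0.005], [0.001, -0.005, -1.0]]
contact_force: [-0.3, 1.6, -0.4]
gripper_width: 22.3
```

>>> jog_arm:
  plan:
    - [0.1, -0.2, 0, 0, 0]
    - [0.2, -0.4, 0, 0, 0]
    - [0.3, -0.6, 0, 0, 0]
    - [0.4, -0.8, 0, 0, 0]
    - [0.5, -1, 0, 0, 0]
    - [0.5, -1, 0, 0, 0]

```text
t: 22.03
tool_pos: [577.2, 18.0, 146.2]
eef_rot: [[1.0, 0.009, 0.005], [0.009, -1.0, 0.007], [0.005, -0.006, -1.0]]
contact_force: [-0.0, -0.5, 0.0]
gripper_width: 22.7
```

>>> jog_arm:
  plan:
    - [0.1, -0.2, 0, 0, 0]
    - [0.2, -0.4, 0, 0, 0]
    - [0.3, -0.6, 0, 0, 0]
    - [0.387, -0.8, 0, 0, 0]
    - [0.387, -1, 0, 0, 0]
    - [0.387, -1, 0, 0, 0]

```text
t: 22.53
tool_pos: [631.3, 168.4, 145.7]
eef_rot: [[1.0, 0.009, 0.0], [0.009, -1.0, 0.007], [0.0, -0.007, -1.0]]
contact_force: [-0.8, 2.1, -0.5]
gripper_width: 22.7
```

>>> jog_arm:
  plan:
    - [0, -0.067, 0, 0, 0]
    - [0, -0.067, 0, 0, 0]
    - [0, -0.067, 0.1, 0, 0]
    - [0, -0.067, 0.3, 0, 0]
    - [0, -0.067, 0.5, 0, 0]
    - [0, -0.067, 0.65, 0, 0]
    - [0, -0.067, 0.7, 0, 0]
    - [0, -0.067, 0.73, 0, 0]
    - [0, -0.067, 0.75, 0, 0]
    - [0, -0.067, 0.765, 0, 0]
    - [0, -0.067, 0.775, 0, 0]
    - [0, -0.067, 0.78, 0, 0]
    - [0, -0.067, 0.785, 0, 0]
    - [0, -0.067, 0.785, 0, 0]
    - [0, -0.067, 0.785, 0, 0]

```text
t: 23.78
tool_pos: [632.9, 169.1, 29.5]
eef_rot: [[1.0, -0.0, 0.002], [-0.0, -1.0, 0.0], [0.002, -0.0, -1.0]]
contact_force: [-1.2, -1.2, 6.6]
gripper_width: 22.3
```

Contact is made at 6.6 N. I'll release, lift and retreat toward the robot so the cameras can see the row.

>>> jog_arm:
  plan:
    - [0, 0, 0, 0, 1]
    - [0, 0, 0, 0, 1]
    - [0, 0, 0, 0, 1]
    - [0, 0, 0, 0, 1]
    - [0, 0, 0, 0, 1]
    - [0, 0, 0, 0, 1]
    - [0, 0, -0.2, 0, 1]
    - [0, 0, -0.5, 0, 1]
    - [0, 0, -1, 0, 1]
    - [0, 0, -1, 0, 1]
    - [-0.3, 0, -1, 0, 1]
    - [-0.6, 0, -1, 0, 1]
    - [-0.9, 0, -1, 0, 1]
    - [-1, 0, -1, 0, 1]
    - [-1, 0, -1, 0, 1]
    - [-1, 0, -1, 0, 1]
    - [-1, 0, -1, 0, 1]

```text
t: 25.2
tool_pos: [483.6, 169.1, 178.5]
eef_rot: [[1.0, -0.0, 0.002], [-0.0, -1.0, 0.001], [0.002, -0.001, -1.0]]
contact_force: [-0.4, 0.2, -0.4]
gripper_width: 85.2
```

```bash
python3 - <<'E'
from h import *
s=env.get_state();print(s['t'],s['tool_pos'],s['contact_force'])
D={60:(645.3,-122),52:(645,-22),44:(630,76),36:(632,169)};L=[]
for n in('scene','side'):
    d=cam(n);im=cv2.resize(cv2.cvtColor(d['frame'],cv2.COLOR_RGB2BGR),None,fx=3,fy=3,interpolation=cv2.INTER_CUBIC)
    for s,(x,y) in D.items():
        for r,z in((35,18),(SZ[s][1],24),(SZ[s][0],18+SZ[s][2])):cv2.polylines(im,[(3*proj(d,circ(x,y,r,z))+1).astype(np.int32)],True,(0,0,255),1)
    P=3*proj(d,[(*p,40) for p in D.values()]);a=P.min(0).astype(int)-130;b=P.max(0).astype(int)+110
    L.append(cv2.resize(im[max(0,a[1]):b[1],max(0,a[0]):b[0]],None,fx=1,fy=1))
h=max(l.shape[0] for l in L);o=np.hstack([cv2.copyMakeBorder(l,0,h-l.shape[0],0,4,0) for l in L]);k=min(1,800/o.shape[1],600/o.shape[0])
cv2.imwrite('pics/f.png',cv2.resize(o,None,fx=k,fy=k,interpolation=cv2.INTER_AREA));print(o.shape)
E
```

```text
25.2 [483.63511034 169.14605151 178.45824081] [-0.43819601  0.19648605 -0.44342594]
(470, 1060, 3)
```

View pics/f.png

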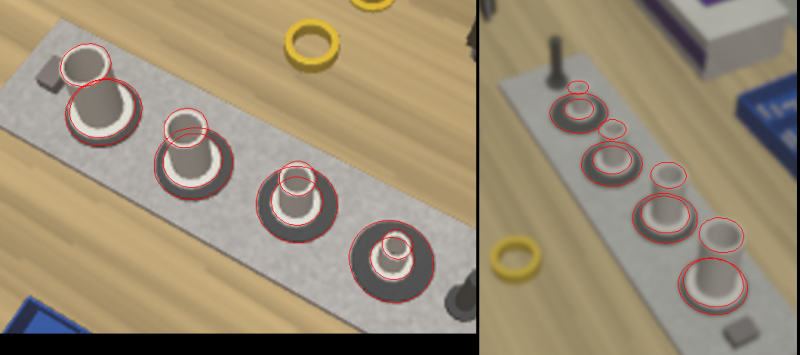

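All four stand upright and centred in both views, from 60 at (98,105) to 36 next to the post at (392,260). The outlines match to about 2–3 mm, well inside the 12 mm allowance. Handing in.

```bash
python3 -c "
from bench import env
print(env.hand_in())"
```

```text
the job is handed in; nothing more can be done
None
```

All four adapters are standing on the discs in size order. The smallest (36) is next to the post, then 44, then 52, with the largest (60) on the far disc. Each was set down under light contact (about 5–7 N) and released. The job was handed in just after 25 s of robot time.

In the last scene and side pictures, all four stood upright and matched their disc-centre outlines to about 2–3 mm, by eye. The gripper was open and clear of everything, and the wrist force read near zero. The yellow look-alikes were left alone. No check failed. The only repeat was on the 52, which needed an extra 1.5 mm of lowering before it touched its disc.

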